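Fill and hang the honey petal tote

ROBOT

A 6-joint arm with a two-finger parallel gripper is mounted at the origin on the work surface. World frame = base frame: x ahead of the robot, y to its left, z up, the work surface at z = 0. Lengths are in mm, angles in degrees, forces in N, time in s.
With the tool pointing down it reaches from about 275 to 850 mm from the base axis. Payload 19 kg.
Tool frame: the origin (TCP) lies at the very end of the fingers, on their centre line; the grasp point (between the pads) lies 19 mm behind it; z points along the fingers, y is the line along which they close (so a half turn about z gives the same grasp; the last joint's range is limited). The gripper opens to 85 mm and grips with 20 to 120 N. Pads are 22 mm wide; open, the fingers measure 114 mm over their backs; the gripper's body (76 mm by 85 mm) begins 54 mm behind the grasp point. The pads swing forward as they close: fully open they stand 13 mm farther back than shut.
Start: joints at [67.151, 8.623, 82.357, -0, 89.026, -7.678], TCP at [150.492, 554.926, 231.267] pointing down, gripper open.
Joint ranges: [-160.23, 160.23], [-39.13, 120.54], [6.94, 153.29], [-79.49, 259.48], [9.18, 160.14], [-161.06, 161.06]. Speed limits (degrees/s): [108.29, 108.29, 127.2, 172.46, 172.46, 172.46].

INTERFACE

Orientations are given as [roll, pitch, yaw] about the fixed x, y, z axes, in that order (R = Rz(yaw) Ry(pitch) Rx(roll)).
In Python, from workcell import state, viewer, workorder gives the robot as it stands.
- The arm moves only by the tool servo_tool, never from a script. Its argument "deltas" is a list of rows, each a list of 4 numbers: the shift along the tool's x, y, z in mm, then the turn about the tool's z in rad. In form: [[tx, ty, tz, spin], ...]. A call has 1 to 12 rows; each row is the pose to reach, as a shift and turn from the pose commanded when the call began, along the tool's axes at that moment; what a row does not reach only later rows make up. A row lasts 1/10 s, in which the tool goes at most 50 mm and 8.59 degrees, less where a joint would pass 70% of its speed; a pose out of reach is approached as far as the arm can. A call with a gripper value outside its range is refused whole. "gripper" is the opening, from 0 (shut) to 1 (fully open), set as the call begins (left out, the last holds). The fingers move at their own pace and stop on an object; "squeeze" is the grip in N (left out, the last holds). Time passes only in rows, so rows that repeat a pose let the fingers close. It gives the time, the measured TCP pose, the force, the opening and the grip force at its end, in the units of the state.
- state(): the state, without advancing time (a new reading comes with each control period).
- viewer.capture(name): name is "side" or "top" or "wrist"; returns the picture (400x640x3 uint8, red, green, blue); there is no depth.
- viewer.camera_model(name): a dict with "fov_y" (degrees; the focal length in pixels is half the picture's height over the tangent of half this angle, whatever the lens; pixels are square), "cx", "cy" (the principal point, pixels), "R" (3x3) and "t" (3): a world point X has camera coordinates R X + t. Camera axes: x right, y down, z forward; pixel columns grow to the right and rows downward; lengths in mm; the calibration is good to about 2 mm. A picture is of the moment at which its call begins: read the wrist's pose just before it. camera_model takes no time and is no camera call; for the wrist camera it gives the pose at the moment of the call.
- workorder.finish_job(): hands the job in; it is judged then, once.
Trained networks look in the newest picture that a camera, given by its name, has taken for a name from the list of things; names that differ only in an ending like _2 or _b are one class to them, and where a whole thing is asked for, a point or a joint stands for the part that bears it (a point fixed in the world has none). Each returns a list of dicts, best first, with "p" (0 to 1); they miss things now and then, are a little off and sometimes report something else, mostly with a low value. They report only what shows in the picture. A call takes as long as a camera call. They do not tell look-alikes from the thing itself.
- viewer.outline_of(camera, target): "region" (400x640 bool, what is visible of it) and "point" ([column, row] in pixels, amid what is visible of it).
- viewer.tip_of(camera, target): "point" ([column, row] in pixels: a listed point, or the origin of a listed thing).
The state is a dict: "time_s": time; "joints": joint angles; "qvel": joint speeds; "tau": joint torques, N m; "tcp_pos": TCP position; "orientation": TCP orientation; "ft_force": force on the tool from outside, world axes, zero at the start; "wrist_torque": the same for the moment, N m; "opening": finger opening in mm; "gripper_force": force on a finger pad.
Only numpy, scipy, OpenCV 4.12 (cv2) and the standard library are available. Lean on these libraries where they do the work, as an engineer would, in place of code of your own. Each camera call takes 0.05 s, during which the arm holds its last target. There are 200 camera calls.

TASK

Put the stray honey petal into the wooden tote with the other three, letting it down into the tote rather than dropping it from high up, and hang the tote on the free stretch of the cleat on the white splash board: hook the bevelled strip on its back over the cleat and let it down until it hangs upright, fully home and flush, with all four petals in it. Leave the other things on the ledge where they are.

Things in the scene. Friction and masses are not known exactly. Their poses are not given: they have to be found in the camera images.
- tote: Light wooden tile tote, open on top, petal emblem on its low front, about 0.45 kg empty. Origin: centre of its underside; x to its rear (the side that hangs on the cleat), y across, z up. 140 mm deep (x), 170 mm wide (y); side walls 85 mm high, front 60, rear 120; walls and floor 8 mm thick. Starts upright on the ledge with three petals in it. Centre of mass about 20 mm behind the origin.
- tote_bar (a point): Middle of the tote's round carrying bar, 20 mm thick, 154 mm free length along the tote's y, held by two cheeks 34 mm wide that reach 145 mm height: 30 mm in front of the tote's centre, 130 mm above its underside. Held loosely by the bar, the tote tips front up.
- tote_lip (a point): Middle of the lower edge of the dark waxed hanging strip on the tote's rear, at its outer face: 92 mm behind the tote's centre, 78 mm up. The strip is 22 mm thick, 150 mm wide, top at 120 mm; its underside is bevelled 60 degrees from level, from 78 mm at the outer face up to 116 mm at the rear wall; edge blunted. Hung home, this point lies at the bay's groove corner.
- tote_foot (a point): Middle of the outer face of the tote's dark foot strip (22 mm thick, 150 mm wide, 2 to 20 mm up). Hung home it lies on the board's face, its top 22 mm under the cleat, so the tote cannot go on upright: tip its front up some 12 to 18 degrees, bring the lip over and behind the cleat's front edge, lower it into the groove, then let the front down as it drops home.
- board: Fixed white splash board on the ledge, 440 mm long (y), 200 mm high, its face at x = 0 looking to its own -x, z up; origin on the ledge under the middle of the face. Its dark cleat is 410 mm long. A small bin of black diamonds hangs fixed at the +y end (82 to 188 mm from the middle, 112 mm out). A tote hung home has its x along the board's x and its underside 60 mm above the ledge.
- bay (a point): Corner of the V groove behind the cleat, on the board's face 138 mm above the ledge, at the middle of the free stretch; axes as the board's. The cleat is 20 mm thick, its underside 102 mm and front edge 169 mm above the ledge; its waxed top is bevelled 60 degrees from level, from the front edge down to this corner; the edge is blunted 2 mm.
- petal_4: The stray honey petal: honey glazed lens-shaped tile 64 mm long (x), 30 mm wide (y), 12 mm thick, about 30 g, lying glaze up on the ledge. Origin: centre of its underside.
- petal_1: One of the three honey petals lying in the tote; same size as petal_4.
- petal_2: One of the three honey petals lying in the tote; same size as petal_4.
- petal_3: One of the three honey petals lying in the tote; same size as petal_4.
- diamond: Loose black glazed rhombus tile, 68 x 44 mm, 12 mm thick, lying on the ledge: stays where it is. Origin: centre of its underside.
- blue_square: Loose dark blue glazed tile, 50 mm square, 12 mm thick, lying on the ledge: stays where it is.
- tally_jar: Copper jar 92 mm wide, 105 mm high, with tally sticks to 126 mm, standing on the ledge: stays where it is. Origin: centre of its underside.
- paddle: Wooden setting paddle 240 mm long, 75 mm wide, 14 mm thick, lying on the ledge: stays where it is.
- hammer: Cutter's hammer, 220 mm handle and a pointed steel head 150 mm across, 31 mm high, lying on the ledge: stays where it is.
Not all that is in view belongs to the job. What is shaped like the petal_1 but green or red is not meant.

How it is judged (in metres and radians):
At the end, for the whole second after the job is handed in: The tote hangs at rest on the free stretch: lip within 6 mm of the groove corner in height and 6 mm off the face, within 65 mm of the free stretch's middle; upright and square to the board within 0.08 rad; all four petals lie inside its walls, origins under 70 mm above its underside (x of tote_lip in the frame of bay between -0.006 and 0.004 m and z of tote_lip in the frame of bay between -0.006 and 0.006 m and y of tote_lip in the frame of bay between -0.065 and 0.065 m and angle between tote's own z axis and vertical below 0.08 rad and angle between the x axis of tote and the x axis of board, either way round below 0.08 rad and linear speed of tote below 0.02 m/s and x of petal_1 in the frame of tote between -0.066 and 0.066 m and y of petal_1 in the frame of tote between -0.08 and 0.08 m and z of petal_1 in the frame of tote between 0 and 0.07 m and x of petal_2 in the frame of tote between -0.066 and 0.066 m and y of petal_2 in the frame of tote between -0.08 and 0.08 m and z of petal_2 in the frame of tote between 0 and 0.07 m and x of petal_3 in the frame of tote between -0.066 and 0.066 m and y of petal_3 in the frame of tote between -0.08 and 0.08 m and z of petal_3 in the frame of tote between 0 and 0.07 m and x of petal_4 in the frame of tote between -0.066 and 0.066 m and y of petal_4 in the frame of tote between -0.08 and 0.08 m and z of petal_4 in the frame of tote between 0 and 0.07 m); the robot touches nothing.
It fails at once if the stray petal was let fall from high up (in free fall faster than 1.3 m/s, some 85 mm) (linear speed of petal_4 above 1.3 m/s and contact force between petal_4 and anything else below 0.01 N).
It fails at once if one of the other things on the ledge was shifted by more than 30 mm (distance of any of diamond, blue_square, tally_jar, paddle, hammer from where it was at the start of the episode above 0.03 m).
It also fails if it takes over 54 s, if anything falls off the work surface, if the arm or the gripper's body presses on something with over 40 N, if the wrist force passes 120 N, or if a joint passes its speed limit or range.

## Working session

There is one attempt and no reset: what is moved stays moved. The work goes in short steps, Python scripts to look and compute and a tool call to move; the robot and the scene stay as the last step left them, time stands still between calls to the robot, and variables do not carry over. Pictures are saved under pics/ and viewed, at most 10 in all, crops included, and the job is handed in when it is done.

Besides the shell and the picture viewer there is one more tool, called after "Request:" as name(argument=value, ...), one argument or row to a line, values as JSON. servo_tool: Moves the arm, as the interface text tells. Its arguments: {"type":"object","properties":{"deltas":{"type":"array","items":{"type":"array","items":{"type":"number"}}},"gripper":{"type":"number"},"squeeze":{"type":"number"}},"required":["deltas"]}

```bash
mkdir -p pics; cat > h.py <<'E'
import numpy as np, cv2
from workcell import state, viewer, workorder
def K(n):
    m=viewer.camera_model(n); f=200/np.tan(np.radians(m["fov_y"])/2)
    return f,m["cx"],m["cy"],np.array(m["R"]),np.array(m["t"]).ravel(),m
def ray(n,p):
    f,cx,cy,R,t,_=K(n); d=R.T@np.array([(p[0]-cx)/f,(p[1]-cy)/f,1]); return -R.T@t,d
def onz(n,p,z):
    o,d=ray(n,p); return o+d*(z-o[2])/d[2]
def proj(n,X):
    f,cx,cy,R,t,_=K(n); c=R@np.array(X,float)+t; return np.array([cx+f*c[0]/c[2],cy+f*c[1]/c[2]])
def snap(n,fn):
    im=np.array(viewer.capture(n)); cv2.imwrite("pics/"+fn,im[:,:,::-1]); return im
E
python3 - <<'E'
from h import *
a=snap("top","t0.png"); b=snap("side","s0.png"); 
cv2.imwrite("pics/both.png",cv2.resize(np.vstack([a,b])[:,:,::-1],(480,600)))
for n in("top","side"):
    print(n,K(n)[5])
    for k in("tote_bar","tote_lip","tote","bay","board","petal_4","diamond","tally_jar","tote_foot"):
        print(k,[(np.round(r["point"]),round(r["p"],2)) for r in viewer.tip_of(n,k)][:8])
print(state())
E
```

```text
top {'fov_y': 56.95448151903865, 'cx': 323.2923451997309, 'cy': 197.72372018061924, 'R': array([[-0.11391003, -0.99348505, -0.00345735],
       [-0.97336155,  0.11229836, -0.19989091],
       [ 0.19897689, -0.01940433, -0.97981206]]), 't': array([  16.99567597,  603.36110936, 1164.82697116])}
tote_bar [(array([344., 214.]), 0.83)]
tote_lip [(array([306., 215.]), 0.73)]
tote [(array([334., 220.]), 0.81)]
bay [(array([175., 245.]), 0.59), (array([329., 215.]), 0.4)]
board [(array([192., 266.]), 0.78), (array([333., 217.]), 0.2)]
petal_4 [(array([334., 216.]), 0.64), (array([414., 231.]), 0.56), (array([284., 223.]), 0.46), (array([384., 228.]), 0.43), (array([330., 232.]), 0.42)]
diamond [(array([387., 197.]), 0.7)]
tally_jar [(array([314., 154.]), 0.89), (array([473., 241.]), 0.29), (array([407., 162.]), 0.18)]
tote_foot [(array([308., 212.]), 0.76)]
side {'fov_y': 55.2013838700696, 'cx': 324.82747994653806, 'cy': 199.84502898180656, 'R': array([[ 0.88339139, -0.46844887, -0.01324021],
       [-0.34110946, -0.62337078, -0.70360017],
       [ 0.32134715,  0.6260707 , -0.71047273]]), 't
[... 581 characters left out ...]
., 218.]), 0.7)]
{'time_s': 1.0, 'joints': array([ 6.71514320e+01,  8.62447732e+00,  8.23553392e+01, -1.05840975e-04,
        8.90259600e+01, -7.67794637e+00]), 'qvel': array([-0.12137215, -0.08716577, -0.02773185,  0.00182634,  0.10807938,
        0.02889954]), 'tau': array([-2.74675148e-05, -7.12804556e+01, -5.71066654e+01, -3.49899601e-04,
        1.14940362e-03,  2.51694780e-05]), 'tcp_pos': array([150.49064465, 554.94058611, 231.26605531]), 'orientation': array([-1.79994261e+02, -6.66894241e-04,  1.64829380e+02]), 'ft_force': array([-0.58664639, -0.46672911,  0.56130806]), 'wrist_torque': array([-0.02007522,  0.00622647, -0.0030409 ]), 'gripper_force': 0.0, 'opening': 85.35173827430879}
```

View pics/t0.png

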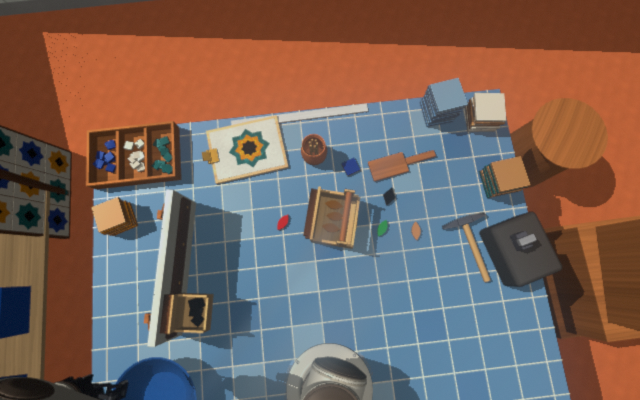

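View pics/s0.png

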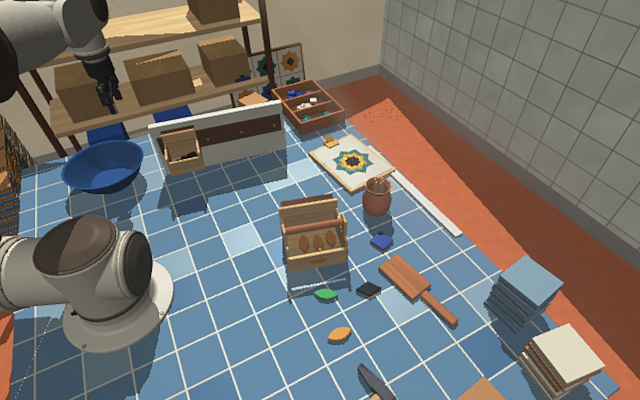

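```bash
python3 - <<'E'
from h import *
a=cv2.imread("pics/t0.png"); b=cv2.imread("pics/s0.png"); w=snap("wrist","w0.png")[:,:,::-1]
def c(i,x,y,w,h,W,H): return cv2.resize(i[y:y+h,x:x+w],(W,H),interpolation=cv2.INTER_CUBIC)
cv2.imwrite("pics/m1.png",np.vstack([np.hstack([c(b,265,190,120,90,400,300),c(b,265,270,120,90,400,300)]),np.hstack([c(a,300,175,133,100,400,300),c(b,145,90,160,120,400,300)])]))
def tri(p,q):
    o1,d1=ray("top",p);o2,d2=ray("side",q);A=np.c_[d1,-d2];s=np.linalg.lstsq(A,o2-o1,rcond=None)[0]
    X,Y=o1+d1*s[0],o2+d2*s[1];return np.round((X+Y)/2,1),round(np.linalg.norm(X-Y),1)
T={};
for n in("top","side"):
    for k in("tote_bar","tote_lip","tote","bay","board","tote_foot"):
        T[n,k]=viewer.tip_of(n,k)[0]["point"]
for k in("tote_bar","tote_lip","tote","bay","board","tote_foot"): print(k,tri(T["top",k],T["side",k]))
print("petal",tri((414,231),(339,335)),onz("top",(414,231),0),onz("side",(339,335),0))
for n,p in(("top",(416,231)),("side",(340,334))):
    for o in viewer.outline_of(n,"petal_4"):
        r=np.array(o["region"]); m=cv2.moments(r.astype(np.uint8),True); ys,xs=np.nonzero(r)
        P=np.array([onz(n,q,10)[:2] for q in zip(xs,ys)]); ev,V=np.linalg.eigh(np.cov(P.T))
        print(n,o["p"],o["point"],P.mean(0).round(1),np.degrees(np.arctan2(V[1,1],V[0,1])).round(1),np.sqrt(ev))
E
```

```text
tote_bar (array([ 525.7, -108.4,  115.3]), np.float64(11.9))
tote_lip (array([548. ,   8.6,  84.6]), np.float64(3.6))
tote (array([ 5.272e+02, -8.190e+01,  4.000e-01]), np.float64(6.2))
bay (array([490.5, 414.3, 137.3]), np.float64(2.8))
board (array([427.1, 413.9,   4.5]), np.float64(9.9))
tote_foot (array([556.5,   6.5,  28. ]), np.float64(14.3))
petal (array([ 461.9, -349.4,   -3.3]), np.float64(1.8)) [ 462.4635571  -348.82823876    0.        ] [ 460.18575365 -350.62233265    0.        ]
top 0.54 [333.8, 205.9] [585.4 -86.2] 71.7 [ 7.68059701 13.54615981]
top 0.52 [281.5, 220.8] [544.8  95.7] 139.4 [ 8.21618691 13.39476413]
top 0.48 [330.9, 229.1] [507.3 -65.6] 72.8 [ 7.52207765 13.71381787]
top 0.39 [333.1, 217.0] [544.1 -86.4] 73.1 [ 7.77254812 13.24570631]
side 0.66 [338.2, 333.6] [ 460.5 -351.5] 177.4 [ 8.4221077  14.82312882]
side 0.61 [409.4, 283.6] [ 699.7 -325.4] 100.6 [20.10893845 64.78481168]
side 0.57 [326.8, 293.4] [ 480.7 -238.4] 144.6 [ 9.93020387 16.42173968]
side 0.51 [301.8, 243.0] [504.1 -58.7] 70.6 [ 7.44958151 16.16278487]Traceback (most recent call last):
  File "<stdin>", line 17, in <module>
  File "h.py", line 9, in onz
    o,d=ray(n,p); return o+d*(z-o[2])/d[2]
        ~~~^^^^^
  File "h.py", line 7, in ray
    f,cx,cy,R,t,_=K(n); d=R.T@np.array([(p[0]-cx)/f,(p[1]-cy)/f,1]); return -R.T@t,d
                  ~^^^
  File "h.py", line 4, in K
    m=viewer.camera_model(n); f=200/np.tan(np.radians(m["fov_y"])/2)
ValueError: time passes only in moves, steps and waits
```

View pics/m1.png

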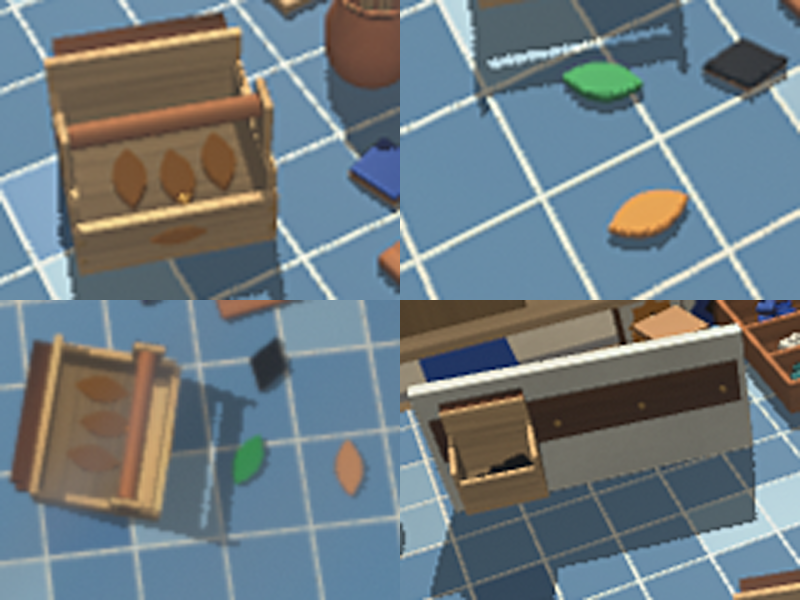

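View pics/w0.png

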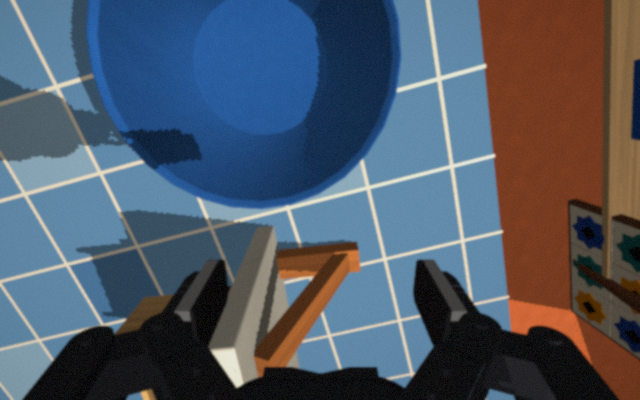

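```bash
cat >> h.py <<'E'
import pickle,os
_C=pickle.load(open("cam.pkl","rb")) if os.path.exists("cam.pkl") else {}
_K0=K
def K(n):
    if n not in _C: _C[n]=_K0(n)
    return _C[n]
def savecam(): pickle.dump({k:_C[k] for k in("top","side")},open("cam.pkl","wb"))
def tri(p,q):
    o1,d1=ray("top",p);o2,d2=ray("side",q);A=np.c_[d1,-d2];s=np.linalg.lstsq(A,o2-o1,rcond=None)[0]
    X,Y=o1+d1*s[0],o2+d2*s[1];return np.round((X+Y)/2,1),round(np.linalg.norm(X-Y),1)
E
python3 - <<'E'
from h import *
K("top");K("side");savecam()
f,cx,cy,R,t,_=K("wrist"); print("wrist pos",-R.T@t,"fwd",R[2],"right",R[0],f)
t1=[(347.3,191.7),(343.3,240)]; s1=[(343.6,220.9),(285.4,231.1)]
for p,q in zip(t1,s1): print("bar",tri(p,q),onz("top",p,130),onz("side",q,130))
for p in [(319.3,187.7),(312.3,241.7)]: print("rear top",onz("top",p,120))
a=cv2.imread("pics/t0.png"); hsv=cv2.cvtColor(a,cv2.COLOR_BGR2HSV)
m=cv2.inRange(hsv[215:248,404:430],(2,60,100),(25,255,255))
ys,xs=np.nonzero(m); P=np.array([onz("top",(x+404,y+215),8)[:2] for x,y in zip(xs,ys)]);ev,V=np.linalg.eigh(np.cov(P.T))
print("petal",len(xs),P.mean(0),np.degrees(np.arctan2(V[1,1],V[0,1])),2*np.sqrt(ev))
b=cv2.imread("pics/s0.png")
c=lambda i,x,y,w,h,W,H: cv2.resize(i[y:y+h,x:x+w],(W,H),interpolation=cv2.INTER_CUBIC)
cv2.imwrite("pics/m2.png",np.hstack([c(a,140,180,80,120,400,600)*1,c(a,140,240,80,120,400,600)]))
E
```

```text
wrist pos [ 69.82962512 576.44430774 374.32046496] fwd [ 0.3147079  -0.08587329 -0.9452961 ] right [ 2.62806190e-01  9.64848632e-01 -1.56081037e-04] 328.7360831320635
bar (array([ 598.5, -128.2,  124.6]), np.float64(1.0)) [ 597.87792438 -127.85107903  130.        ] [ 595.54415758 -132.22353595  130.        ]
bar (array([445.7, -95.5, 136. ]), np.float64(5.9)) [449.08616503 -96.48559289 130.        ] [444.37457092 -90.29139179 130.        ]
rear top [623.12262048 -41.98158215 120.        ]
rear top [455.62902598  -1.40317527 120.        ]
petal 105 [ 463.0955313  -352.58643348] 173.1628352983857 [13.62717372 28.83631329]
```

View pics/m2.png

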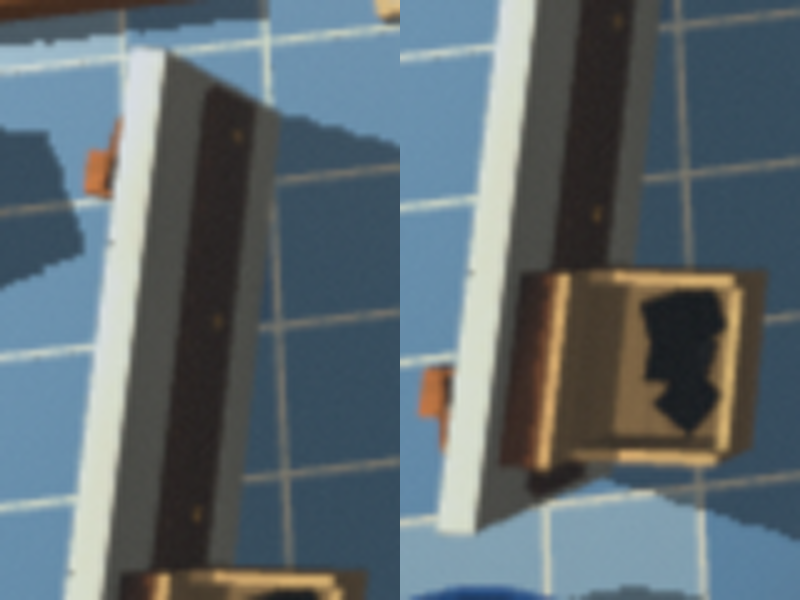

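```bash
python3 - <<'E'
from h import *
A=onz("top",(173,190),200);B=onz("top",(154.8,346.6),200);C=onz("top",(195.6,203),0)
print("top",A,B,np.linalg.norm(A-B),np.degrees(np.arctan2(*(A-B)[[1,0]])),C)
A2=onz("side",(281,103),200);B2=onz("side",(150,129),200)
print("side",A2,B2,np.linalg.norm(A2-B2),np.degrees(np.arctan2(*(A2-B2)[[1,0]])))
import itertools
for k in("bay","board","tote_lip","tote_bar"): print(k,[np.round(r["point"],1) for n in("top","side") for r in viewer.tip_of(n,k)[:1]])
E
```

```text
top [647.19480583 389.46401016 200.        ] [215.0492895  453.05418398 200.        ] 436.7991042708998 -8.370994450687371 [646.10938969 391.2535792    0.        ]
side [644.06786001 385.18623072 200.        ] [218.723033   445.52962563 200.        ] 429.6039422180859 -8.074630367753349
bay [array([174.9, 245. ]), array([238.2, 126.7])]
board [array([191.5, 265.7]), array([227. , 162.3])]
tote_lip [array([306.4, 215. ]), array([306. , 205.3])]
tote_bar [array([344. , 213.8]), array([314.3, 228.7])]
```

```bash
cat >> h.py <<'E'
def delta(pos,yaw):
    s=state(); y=np.radians(s["orientation"][2]); d=np.array(pos)-s["tcp_pos"]
    c,n=np.cos(y),np.sin(y); sp=-((yaw-s["orientation"][2]+180)%360-180)
    print("t",round(s["time_s"],2),"tcp",s["tcp_pos"].round(1),"ori",s["orientation"].round(1),"-> delta",np.round([c*d[0]+n*d[1], n*d[0]-c*d[1], -d[2], np.radians(sp)],3),"F",s["ft_force"].round(2))
E
python3 -c "
from h import *
delta((463,-352,160),174)"
```

```text
t 2.15 tcp [150.5 554.9 231.2] ori [-180.    -0.   164.8] -> delta [-5.38968e+02 -7.93523e+02  7.12410e+01 -1.60000e-01] F [0.39 0.36 0.52]
```

Request:
servo_tool(
  deltas=[
    [-100,-150,-40,0],
    [-270,-400,-40,-0.16],
    [-270,-400,-40,-0.16],
    [-270,-400,-40,-0.16],
    [-400,-590,-40,-0.16],
    [-400,-590,-40,-0.16],
    [-400,-590,-40,-0.16],
    [-539,-794,40,-0.16],
    [-539,-794,70,-0.16],
    [-539,-794,70,-0.16],
    [-539,-794,70,-0.16],
    [-539,-794,70,-0.16],
  ],
  gripper=1,
)

```text
time_s: 3.35
tcp_pos: [335.1, 21.0, 224.9]
orientation: [180.0, 0.1, 174.0]
ft_force: [1.3, 0.6, 0.0]
opening: 85.5
gripper_force: 0.0
```

```bash
python3 -c "
from h import *
delta((463,-352,160),174)"
```

```text
t 3.35 tcp [335.1  21.  224.9] ori [1.80e+02 1.00e-01 1.74e+02] -> delta [-166.097 -357.59    64.933    0.   ] F [1.28 0.65 0.05]
```

Request:
servo_tool(
  deltas=[
    [-166,-357,0,0],
    [-166,-357,0,0],
    [-166,-357,0,0],
    [-166,-357,0,0],
    [-166,-357,60,0],
    [-166,-357,60,0],
    [-166,-357,60,0],
    [-166,-357,60,0],
    [-166,-357,60,0],
    [-166,-357,60,0],
    [-166,-357,60,0],
  ],
)

```text
time_s: 4.45
tcp_pos: [462.8, -349.1, 165.3]
orientation: [-180.0, 0.0, 174.0]
ft_force: [0.0, 0.6, 0.4]
opening: 85.8
gripper_force: 0.0
```

```bash
python3 - <<'E'
from h import *
w=snap("wrist","w1.png")
for i in range(1):
    for o in viewer.outline_of("wrist","petal_4"):
        r=np.array(o["region"]); ys,xs=np.nonzero(r)
        P=np.array([onz("wrist",q,9)[:2] for q in zip(xs,ys)]); ev,V=np.linalg.eigh(np.cov(P.T))
        h=cv2.cvtColor(w[ys,xs].mean(0).astype(np.uint8)[None,None],cv2.COLOR_RGB2HSV)
        print(o["p"],np.round(o["point"]),P.mean(0).round(1),np.degrees(np.arctan2(V[1,1],V[0,1])).round(1),np.sqrt(ev),h)
delta((463,-352,2),174)
E
```

```text
0.9 [590. 267.] [587.  -79.3] 65.2 [ 7.91590603 16.65922955] [[[ 17 244  94]]]
0.67 [316. 175.] [ 462.6 -351.8] 174.4 [ 7.15519532 14.54638405] [[[ 17 247 182]]]
0.65 [599. 224.] [546.4 -76.5] 70.0 [ 8.11202163 14.34002905] [[[ 17 245 100]]]
0.64 [437. 185.] [ 483.4 -239.4] 148.0 [ 8.10998626 14.75668175] [[[ 67 192 118]]]
0.56 [622. 187.] [506.2 -65.2] 56.8 [ 7.51375604 12.41788674] [[[ 17 250  93]]]
0.19 [583. 244.] [561.7 -93.8] -163.6 [34.62576268 83.0746362 ] [[[ 17 144  83]]]
t 4.55 tcp [ 462.9 -348.9  165.9] ori [-1.799e+02  1.000e-01  1.740e+02] -> delta [-4.01000e-01 -3.09800e+00  1.63884e+02  1.00000e-03] F [0.1  0.2  0.52]
```

View pics/w1.png

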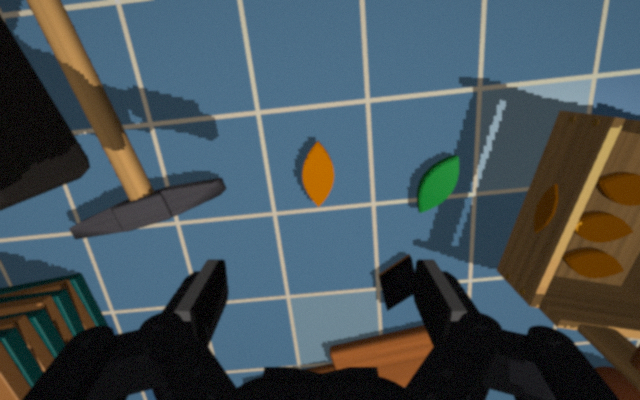

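Request:
servo_tool(
  deltas=[
    [-0.4,-3,50,0],
    [-0.4,-3,100,0],
    [-0.4,-3,140,0],
    [-0.4,-3,155,0],
    [-0.4,-3,163,0],
    [-0.4,-3,163,0],
    [-0.4,-3,163,0],
  ],
  gripper=0.65,
  squeeze=40,
)

```text
time_s: 5.25
tcp_pos: [463.8, -353.5, 3.9]
orientation: [-179.9, 0.1, 174.0]
ft_force: [-0.2, -0.6, -0.0]
opening: 55.5
gripper_force: 0.0
```

Request:
servo_tool(
  deltas=[
    [0,0,0,0],
    [0,0,0,0],
    [0,0,0,0],
    [0,0,0,0],
    [0,0,0,0],
    [0,0,0,0],
  ],
  gripper=0.1,
)

```text
time_s: 5.85
tcp_pos: [463.4, -353.2, 3.3]
orientation: [-179.9, 0.1, 174.0]
ft_force: [-1.4, 1.6, 9.6]
opening: 27.4
gripper_force: 39.4
```

Request:
servo_tool(
  deltas=[
    [0,0,-10,0],
    [0,0,-50,0],
    [0,0,-100,0],
    [0,0,-150,0],
    [0,0,-190,0],
    [0,0,-220,0],
    [0,0,-230,0],
    [0,0,-230,0],
  ],
)

```text
time_s: 6.65
tcp_pos: [463.1, -353.0, 233.6]
orientation: [-179.9, 0.1, 174.0]
ft_force: [-0.4, 0.2, -0.9]
opening: 27.9
gripper_force: 40.0
```

```bash
python3 - <<'E'
from h import *
delta((540,-72,240),77)
E
```

```text
t 6.65 tcp [ 463.1 -353.   233.6] ori [-1.799e+02  1.000e-01  1.740e+02] -> delta [-47.056 287.495  -6.443   1.693] F [-0.37  0.19 -0.88]
```

Request:
servo_tool(
  deltas=[
    [-10,40,-20,0.15],
    [-20,80,-40,0.3],
    [-30,120,-60,0.45],
    [-40,160,-65,0.6],
    [-47,200,-70,0.75],
    [-47,240,-70,0.9],
    [-47,275,-70,1.05],
    [-47,287,-70,1.2],
    [-47,287,-70,1.35],
    [-47,287,-70,1.5],
    [-47,287,-70,1.65],
    [-47,287,-70,1.69],
  ],
)

```text
time_s: 7.85
tcp_pos: [539.3, -72.1, 299.9]
orientation: [-179.8, -0.0, 76.8]
ft_force: [0.0, -0.1, -0.8]
opening: 27.8
gripper_force: 40.0
```

```bash
python3 - <<'E'
from h import *
delta((540,-72,300),77)
w=snap("wrist","w2.png")
for k,z in(("tote_bar",130),("tote_lip",78),("tote",0)):
    for o in viewer.tip_of("wrist",k): print(k,o["p"],np.round(o["point"],1),onz("wrist",o["point"],z).round(1))
pickle.dump(K("wrist"),open("w2.pkl","wb"))
E
```

```text
t 7.85 tcp [539.3 -72.1 299.9] ori [-179.8   -0.    76.8] -> delta [ 0.222  0.617 -0.053 -0.003] F [ 0.03 -0.09 -0.79]
tote_bar 0.65 [309.5 213. ] [ 518.7 -113.2  130. ]
tote_lip 0.84 [318.   88.5] [554.2   2.5  78. ]
tote 0.77 [314.7 155.7] [528.7 -83.3   0. ]
```

View pics/w2.png

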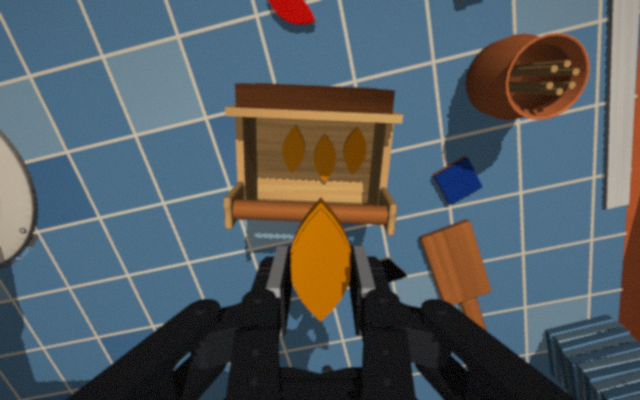

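```bash
python3 - <<'E'
from h import *
import h
h._C["wrist"]=pickle.load(open("w2.pkl","rb"))
for a,b,z in (((235,209.5),(388,213.5),130),((228,108),(402,114),120),((226,117),(400,123),120),((237,84),(394,91),120)):
    A,B=onz("wrist",a,z),onz("wrist",b,z); print(A.round(1),B.round(1),((A+B)/2).round(1),np.linalg.norm(A-B).round(1),np.degrees(np.arctan2(*(B-A)[[1,0]])).round(2))
E
```

```text
[445.1 -92.4 130. ] [ 597.2 -131.9  130. ] [ 521.2 -112.1  130. ] 157.1 -14.55
[467.    5.4 120. ] [627.9 -37.5 120. ] [547.5 -16.  120. ] 166.5 -14.91
[462.5  -2.2 120. ] [624.8 -45.5 120. ] [543.7 -23.8 120. ] 168.0 -14.92
[482.   24.2 120. ] [623.7 -14.9 120. ] [552.9   4.7 120. ] 147.0 -15.43
```

```bash
python3 - <<'E'
from h import *
delta((534.3,-62.8,70),75.2)
E
```

```text
t 8.05 tcp [539.5 -72.2 300.7] ori [-179.9    0.    77.4] -> delta [ 8.04700e+00 -7.10000e+00  2.30732e+02  3.80000e-02] F [-0.03 -1.04 -0.59]
```

Request:
servo_tool(
  deltas=[
    [8,-7,20,0.034],
    [8,-7,60,0.034],
    [8,-7,100,0.034],
    [8,-7,130,0.034],
    [8,-7,160,0.034],
    [8,-7,190,0.034],
    [8,-7,215,0.034],
    [8,-7,228,0.034],
    [8,-7,231,0.034],
    [8,-7,231,0.034],
  ],
)

```text
time_s: 9.05
tcp_pos: [534.8, -63.0, 71.2]
orientation: [180.0, 0.0, 75.3]
ft_force: [-0.4, -0.0, 0.7]
opening: 27.3
gripper_force: 40.0
```

```bash
python3 - <<'E'
from h import *
delta((534.3,-62.8,70),75.2)
E
```

```text
t 9.05 tcp [534.8 -63.   71.2] ori [180.    0.   75.3] -> delta [ 4.500e-02 -5.230e-01  1.189e+00  1.000e-03] F [-0.43 -0.01  0.65]
```

Request:
servo_tool(
  deltas=[
    [0,0,0,0],
    [0,0,0,0],
    [0,0,0,0],
    [0,0,0,0],
    [0,0,0,0],
  ],
  gripper=0.55,
)

```text
time_s: 9.55
tcp_pos: [534.6, -62.9, 71.0]
orientation: [180.0, 0.0, 75.2]
ft_force: [-0.9, 0.6, -0.6]
opening: 46.8
gripper_force: 0.0
```

Request:
servo_tool(
  deltas=[
    [0,0,-30,0],
    [0,0,-70,0],
    [0,0,-110,0],
    [0,0,-150,0],
    [0,0,-170,-0.15],
    [-20,0,-170,-0.3],
    [-40,0,-170,-0.45],
    [-50,0,-170,-0.6],
    [-50,0,-170,-0.75],
    [-50,0,-170,-0.9],
    [-50,0,-170,-1.05],
    [-50,0,-170,-1.2],
  ],
)

```text
time_s: 10.75
tcp_pos: [521.8, -111.3, 240.9]
orientation: [-180.0, 0.0, 144.3]
ft_force: [0.5, -0.0, 0.6]
opening: 47.0
gripper_force: 0.0
```

```bash
python3 - <<'E'
from h import *
delta((521.2,-112.1,240),165.2)
E
```

```text
t 10.75 tcp [ 521.8 -111.3  240.9] ori [-180.     0.   144.3] -> delta [ 0.016 -1.027  0.856 -0.364] F [ 0.54 -0.01  0.63]
```

Request:
servo_tool(
  deltas=[
    [0,-1,0,-0.15],
    [0,-1,0,-0.3],
    [0,-1,10,-0.364],
    [0,-1,40,-0.364],
    [0,-1,40,-0.364],
  ],
  gripper=0.7,
)

```text
time_s: 11.25
tcp_pos: [520.0, -111.6, 197.8]
orientation: [180.0, -0.3, 164.8]
ft_force: [-0.7, 0.5, 0.1]
opening: 59.8
gripper_force: 0.0
```

```bash
python3 - <<'E'
from h import *
delta((521.2,-112.1,111),165.2)
for n in("wrist","side"):
    w=snap(n,n+"3.png")
    print(n,[(round(o["p"],2),np.round(o["point"]),onz(n,o["point"],20)[:2].round(0)) for o in viewer.tip_of(n,"petal_4")])
a=cv2.imread("pics/wrist3.png");b=cv2.imread("pics/side3.png")
cv2.imwrite("pics/m3.png",np.hstack([cv2.resize(a,(480,300)),cv2.resize(b[180:280,260:360],(300,300))]))
E
```

```text
t 11.25 tcp [ 520.  -111.6  197.8] ori [180.   -0.3 164.8] -> delta [-1.3050e+00 -1.6500e-01  8.6806e+01 -7.0000e-03] F [-0.74  0.45  0.14]
wrist [(0.83, array([372., 177.]), array([544., -64.])), (0.76, array([357., 214.]), array([580., -88.])), (0.63, array([363., 140.]), array([505., -64.])), (0.63, array([524., 134.]), array([540.,  90.])), (0.6, array([350., 176.]), array([537., -85.])), (0.57, array([198., 162.]), array([ 482., -230.]))]
side [(0.69, array([333., 239.]), array([583., -94.])), (0.51, array([418., 296.]), array([ 686., -362.])), (0.49, array([312., 237.]), array([534., -59.])), (0.47, array([321., 242.]), array([549., -88.])), (0.45, array([300., 247.]), array([488., -75.])), (0.22, array([376., 208.]), array([763., -51.]))]
```

View pics/m3.png

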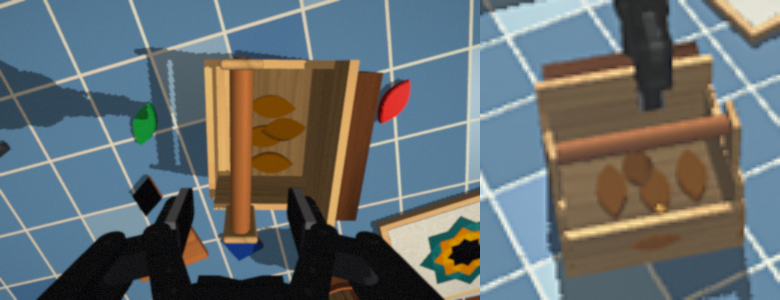

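Request:
servo_tool(
  deltas=[
    [-1,0,30,-0.007],
    [-1,0,60,-0.007],
    [-1,0,78,-0.007],
    [-1,0,87,-0.007],
    [-1,0,87,-0.007],
    [-1,0,87,-0.007],
  ],
  squeeze=20,
)

```text
time_s: 12.05
tcp_pos: [522.8, -112.5, 115.2]
orientation: [-180.0, 0.1, 165.2]
ft_force: [0.6, -0.2, -0.3]
opening: 59.8
gripper_force: 0.0
```

Request:
servo_tool(
  deltas=[
    [0,0,0,0],
    [0,0,0,0],
    [0,0,0,0],
    [0,0,0,0],
    [0,0,0,0],
    [0,0,0,0],
    [0,0,0,0],
  ],
  gripper=0.05,
  squeeze=20,
)

```text
time_s: 12.75
tcp_pos: [522.6, -112.1, 114.4]
orientation: [180.0, 0.1, 165.2]
ft_force: [1.1, 3.8, 7.4]
opening: 19.2
gripper_force: 19.7
```

```bash
python3 - <<'E'
from h import *
delta((521.2,-112.1,111),165.2)
E
```

```text
t 12.75 tcp [ 522.6 -112.1  114.4] ori [1.800e+02 1.000e-01 1.652e+02] -> delta [ 1.333e+00 -3.530e-01  3.396e+00  1.000e-03] F [1.07 3.76 7.41]
```

Request:
servo_tool(
  deltas=[
    [0,4,-3,0],
    [0,8,-5.5,0],
    [0,12,-8,0],
    [0,16,-11,0],
    [0,20,-14,0],
    [0,24,-17,0],
    [0,29,-20,0],
    [0,33,-23,0],
    [0,37,-25,0],
    [0,37,-25,0],
    [0,37,-25,0],
  ],
)

```text
time_s: 13.85
tcp_pos: [531.6, -76.5, 138.7]
orientation: [-180.0, -0.0, 165.2]
ft_force: [-0.7, 0.2, -7.8]
opening: 19.2
gripper_force: 19.9
```

```bash
python3 - <<'E'
from h import *
s=state(); print(s["ft_force"],s["wrist_torque"],s["opening"],s["tcp_pos"])
ims=[]
for n in("wrist","side"):
    w=snap(n,n+"4.png")
    for k in("tote_lip","tote_bar","tote_foot"): print(n,k,[(round(o["p"],2),np.round(o["point"])) for o in viewer.tip_of(n,k)[:1]])
a=cv2.imread("pics/wrist4.png");b=cv2.imread("pics/side4.png")
cv2.imwrite("pics/m4.png",np.hstack([cv2.resize(a,(480,300)),cv2.resize(b[180:280,260:360],(300,300))]))
E
```

```text
[-0.7025651   0.2387169  -7.78626434] [-0.17223871  0.03635407  0.01780462] 19.24890445754088 [531.62395984 -76.50398529 138.70904871]
wrist tote_lip []
wrist tote_bar [(0.91, array([320., 269.]))]
wrist tote_foot []
side tote_lip [(0.64, array([306., 202.]))]
side tote_bar [(0.98, array([310., 214.]))]
side tote_foot [(0.75, array([307., 215.]))]
```

View pics/m4.png

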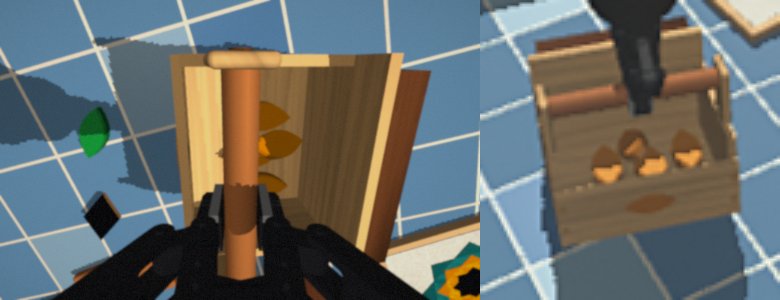

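```bash
cat >> h.py <<'E'
def totept(bar,head,th,p):
    # p in tote frame -> world, bar centre at `bar`
    x,y,z=p[0]+30,p[1],p[2]-130; t=np.radians(th);h_=np.radians(head)
    X=x*np.cos(t)+z*np.sin(t);Z=-x*np.sin(t)+z*np.cos(t)
    return np.array(bar)+np.array([X*np.cos(h_)-y*np.sin(h_),X*np.sin(h_)+y*np.cos(h_),Z])
E
python3 - <<'E'
from h import *
bar=(531.4,-76.5,154.3)
for th in(0,5,10,12.5,15,17.5,20,30):
    r=[]
    for p in((70,-85,120),(70,85,120),(92,-75,120),(92,75,120),(-70,-85,60)): r.append((proj("wrist",totept(bar,75.2,th,p))*.75).round(0))
    for p in((70,-85,120),(70,85,120),(92,-75,120),(-70,-85,60),(-70,85,60)): r.append(((proj("side",totept(bar,75.2,th,p))-[260,180])*3+[480,0]).round(0))
    print(th,*r)
E
```

```text
0 [374. 298.] [432.  57.] [407. 288.] [468.  77.] [200. 242.] [703.   8.] [528.  37.] [687.  -6.] [740. 156.] [557. 191.]
5 [367. 288.] [418.  57.] [396. 276.] [450.  76.] [193. 245.] [703.  15.] [529.  45.] [688.   3.] [741. 158.] [557. 193.]
10 [360. 279.] [405.  57.] [386. 265.] [432.  75.] [187. 248.] [703.  23.] [530.  52.] [688.  13.] [743. 160.] [558. 195.]
12.5 [356. 275.] [398.  57.] [381. 261.] [424.  74.] [183. 250.] [704.  27.] [531.  56.] [689.  17.] [744. 160.] [558. 196.]
15 [352. 271.] [392.  58.] [376. 256.] [416.  74.] [180. 252.] [704.  31.] [531.  61.] [689.  22.] [745. 161.] [558. 196.]
17.5 [348. 267.] [386.  58.] [370. 252.] [408.  73.] [177. 254.] [704.  35.] [532.  65.] [690.  27.] [746. 161.] [558. 197.]
20 [344. 263.] [379.  58.] [365. 248.] [401.  73.] [173. 256.] [705.  39.] [533.  69.] [690.  32.] [747. 161.] [559. 197.]
30 [328. 251.] [356.  58.] [345. 234.] [372.  72.] [161. 266.] [707.  56.] [536.  86.] [693.  53.] [749. 160.] [559. 196.]
```

Request:
servo_tool(
  deltas=[
    [0,0,-20,0],
    [0,0,-40,0],
    [0,0,-60,0],
    [0,0,-80,0],
    [0,0,-95,0],
    [0,0,-105,0],
    [0,0,-110,0],
    [0,0,-110,0],
    [0,0,-110,0],
  ],
)

```text
time_s: 15.15
tcp_pos: [531.5, -76.5, 248.0]
orientation: [-180.0, -0.1, 165.2]
ft_force: [-0.4, 0.4, -7.7]
opening: 19.2
gripper_force: 20.6
```

```bash
cat >> h.py <<'E'
from scipy.optimize import least_squares
def tilt(names=("wrist","side"),head=None):
    s=state(); bar=s["tcp_pos"]+[0,0,15.6]; head=s["orientation"][2]-90 if head is None else head
    P={"tote_lip":(92,0,78),"tote_foot":(92,0,11),"tote":(0,0,0)}; obs=[]
    for n in names:
        snap(n,n+"_tilt.png")
        for k in P:
            r=viewer.tip_of(n,k)
            if r and r[0]["p"]>.4: obs.append((n,k,np.array(r[0]["point"])))
        K(n)
    for n,k,p in obs:
        q=[np.linalg.norm(proj(n,totept(bar,head,t,P[k]))-p) for t in range(0,40)]
        print(n,k,p.round(0),"best tilt",int(np.argmin(q)),"err",round(min(q),1))
    print("F",s["ft_force"].round(2),"M",s["wrist_torque"].round(3),"bar",bar.round(1))
E
python3 - <<'E'
from h import *
tilt()
a=cv2.imread("pics/wrist_tilt.png");b=cv2.imread("pics/side_tilt.png")
cv2.imwrite("pics/m5.png",np.hstack([cv2.resize(a,(480,300)),cv2.resize(b[150:250,260:360],(300,300))]))
s=state();bar=s["tcp_pos"]+[0,0,15.6]
for th in(5,10,15,20,25,30):
    r=[]
    for p in((70,-85,120),(70,85,120),(92,75,120)): r.append((proj("wrist",totept(bar,75.2,th,p))*.75).round(0))
    for p in((70,-85,120),(70,85,120),(92,-75,120)): r.append(((proj("side",totept(bar,75.2,th,p))-[260,150])*3+[480,0]).round(0))
    print(th,*r)
E
```

```text
wrist tote [325. 180.] best tilt 11 err 6.5
side tote_lip [302. 178.] best tilt 16 err 3.0
side tote_foot [304. 194.] best tilt 11 err 1.8
side tote [312. 216.] best tilt 12 err 1.1
F [-0.45  0.39 -7.71] M [-0.196  0.043  0.009] bar [531.5 -76.5 263.6]
5 [367. 289.] [418.  58.] [450.  76.] [704.  16.] [516.  45.] [687.   5.]
10 [360. 280.] [405.  58.] [433.  75.] [704.  25.] [518.  54.] [688.  15.]
15 [352. 271.] [392.  58.] [416.  74.] [705.  34.] [519.  63.] [689.  26.]
20 [344. 264.] [380.  58.] [401.  74.] [706.  43.] [521.  73.] [690.  37.]
25 [336. 257.] [367.  58.] [386.  73.] [707.  52.] [522.  82.] [691.  48.]
30 [328. 251.] [356.  59.] [372.  73.] [708.  62.] [524.  92.] [693.  59.]
```

View pics/m5.png

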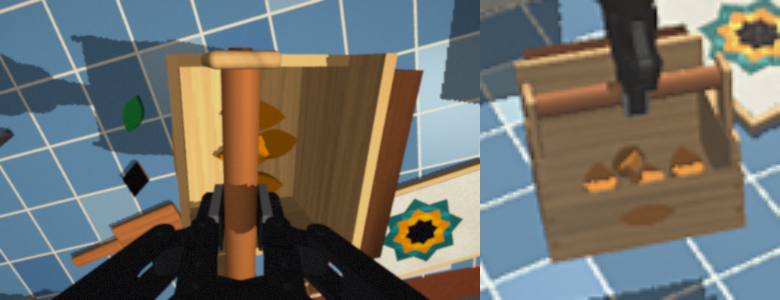

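Request:
servo_tool(
  deltas=[
    [0,0,0,0],
    [0,0,0,0],
    [0,0,0,0],
  ],
  squeeze=110,
)

```text
time_s: 15.85
tcp_pos: [531.7, -76.5, 248.8]
orientation: [-180.0, 0.0, 165.2]
ft_force: [-0.4, 0.6, -7.3]
opening: 16.6
gripper_force: 107.8
```

```bash
python3 - <<'E'
from h import *
tilt()
delta((469,263,248),171.7)
E
```

```text
wrist tote [323. 181.] best tilt 12 err 5.8
side tote_lip [304. 175.] best tilt 13 err 0.5
side tote_foot [304. 194.] best tilt 11 err 2.6
side tote [316. 215.] best tilt 14 err 3.1
F [-0.38  0.61 -7.26] M [-0.216  0.005  0.055] bar [531.7 -76.5 264.4]
t 16.25 tcp [531.7 -76.5 248.8] ori [-180.    -0.   165.2] -> delta [ 1.47144e+02  3.12327e+02  8.00000e-01 -1.13000e-01] F [-0.17  0.13 -7.21]
```

Travel gently to the pre-approach.

Request:
servo_tool(
  deltas=[
    [6,12,0,-0.01],
    [20,42,0,-0.03],
    [38,80,0,-0.05],
    [56,118,0,-0.07],
    [74,156,0,-0.09],
    [92,194,0,-0.113],
    [110,232,0,-0.113],
    [126,267,0,-0.113],
    [138,292,0,-0.113],
    [144,306,0,-0.113],
    [147,312,0,-0.113],
    [147,312,0,-0.113],
  ],
)

```text
time_s: 17.45
tcp_pos: [468.9, 262.8, 248.7]
orientation: [-180.0, -0.0, 171.8]
ft_force: [0.2, -1.1, -6.7]
opening: 16.5
gripper_force: 108.2
```

```bash
python3 - <<'E'
from h import *
tilt(("wrist","side","top"))
delta((469,263,248),171.7)
for n in("wrist","side","top"):
    for k,z in(("bay",138),("board",0)):
        print(n,k,[(round(o["p"],2),np.round(o["point"]),onz(n,o["point"],z)[:2].round(1)) for o in viewer.tip_of(n,k)[:2]])
print(tri(viewer.tip_of("top","tote_lip")[0]["point"],viewer.tip_of("side","tote_lip")[0]["point"]))
E
```

```text
wrist tote [325. 187.] best tilt 12 err 0.6
side tote_lip [239. 124.] best tilt 16 err 0.3
side tote_foot [243. 140.] best tilt 13 err 0.6
side tote [251. 151.] best tilt 8 err 3.8
top tote_lip [184. 247.] best tilt 14 err 1.9
top tote_foot [182. 244.] best tilt 0 err 2.6
top tote [225. 248.] best tilt 12 err 1.4
F [ 0.24 -1.08 -6.65] M [-0.25  -0.022 -0.057] bar [468.9 262.8 264.3]
t 18.05 tcp [469.1 262.5 248.8] ori [-180.    -0.   171.7] -> delta [ 0.159  0.471  0.76  -0.   ] F [ 0.98 -0.91 -6.98]
wrist bay [(0.7, array([342., 150.]), array([439.3, 282.8])), (0.25, array([359., 192.]), array([476.4, 292.2]))]
wrist board []
side bay []
side board [(0.89, array([231., 162.]), array([436.3, 416.3]))]
top bay []
top board [(0.6, array([193., 266.]), array([431.4, 409.7]))]
(array([481.8, 370.5, 176.1]), np.float64(4.9))
```

Request:
servo_tool(
  deltas=[
    [0,5,2,0],
    [0,12,6,0],
    [0,20,9,0],
    [0,26,10,0],
    [0,28,10,0],
    [0,30,10,0],
    [0,30,10,0],
  ],
)

```text
time_s: 19.15
tcp_pos: [473.4, 292.5, 238.8]
orientation: [-180.0, 0.0, 171.7]
ft_force: [-0.3, -0.8, -7.0]
opening: 16.9
gripper_force: 108.2
```

Request:
servo_tool(
  deltas=[
    [0,1,0,0],
    [0,2,0,0],
    [0,3,0,0],
    [0,4,0,0],
    [0,4,0,0],
  ],
)

```text
time_s: 19.65
tcp_pos: [474.0, 296.4, 238.8]
orientation: [-180.0, -0.0, 171.7]
ft_force: [0.3, 0.2, -7.2]
opening: 16.6
gripper_force: 108.2
```

Request:
servo_tool(
  deltas=[
    [0,1,0,0],
    [0,2,0,0],
    [0,3,0,0],
    [0,3,0,0],
  ],
)

```text
time_s: 20.05
tcp_pos: [474.4, 299.3, 238.7]
orientation: [-180.0, -0.0, 171.7]
ft_force: [0.2, 0.1, -6.5]
opening: 16.5
gripper_force: 108.3
```

Request:
servo_tool(
  deltas=[
    [0,1,0,0],
    [0,2,0,0],
    [0,2,0,0],
  ],
)

```text
time_s: 20.35
tcp_pos: [474.7, 301.1, 238.7]
orientation: [-180.0, -0.0, 171.7]
ft_force: [-0.8, -3.5, -5.9]
opening: 16.8
gripper_force: 108.3
```

Request:
servo_tool(
  deltas=[
    [0,1,0,0],
    [0,2,0,0],
    [0,2,0,0],
  ],
)

```text
time_s: 20.65
tcp_pos: [474.9, 302.3, 238.8]
orientation: [-179.9, -0.0, 171.7]
ft_force: [-1.7, -11.9, -4.1]
opening: 16.5
gripper_force: 108.6
```

Request:
servo_tool(
  deltas=[
    [0,1,0,0],
    [0,2,0,0],
    [0,2,0,0],
  ],
)

```text
time_s: 20.95
tcp_pos: [475.1, 302.6, 239.0]
orientation: [-179.7, -0.0, 171.6]
ft_force: [-6.8, -29.9, 2.2]
opening: 16.4
gripper_force: 109.7
```

Request:
servo_tool(
  deltas=[
    [0,-4,0,0],
    [0,-8,0,0],
    [0,-10,0,0],
    [0,-10,0,0],
  ],
)

```text
time_s: 21.35
tcp_pos: [473.8, 295.3, 238.9]
orientation: [180.0, 0.0, 171.7]
ft_force: [0.2, -0.0, -7.3]
opening: 16.2
gripper_force: 108.9
```

```bash
python3 - <<'E'
from h import *
tilt(("side","top"))
a=cv2.imread("pics/side_tilt.png");b=cv2.imread("pics/top_tilt.png")
cv2.imwrite("pics/m6.png",np.hstack([cv2.resize(a[70:190,180:300],(400,400),interpolation=cv2.INTER_CUBIC),cv2.resize(b[190:310,150:270],(400,400),interpolation=cv2.INTER_CUBIC)]))
s=state();bar=s["tcp_pos"]+[0,0,15.6]
for th in(10,13,16,19):
    r=[]
    for p in((70,-85,120),(70,85,120),(-70,-85,60),(-70,85,60)): r.append(((proj("side",totept(bar,81.7,th,p))-[180,70])*3.333).round(0))
    for p in((70,-85,120),(70,85,120),(-70,-85,60)): r.append(((proj("top",totept(bar,81.7,th,p))-[150,190])*3.333+[400,0]).round(0))
    print(th,*r)
E
```

```text
side tote_lip [237. 120.] best tilt 14 err 0.9
side tote_foot [376. 211.] best tilt 39 err 140.3
side tote [246. 150.] best tilt 11 err 0.5
top tote_lip [172. 247.] best tilt 11 err 2.5
top tote [214. 248.] best tilt 11 err 1.2
F [ 0.24 -0.02 -7.34] M [-0.183  0.059  0.035] bar [473.8 295.3 254.5]
10 [270. 108.] [ 97. 141.] [310. 219.] [127. 259.] [479.  77.] [456. 280.] [663.  88.]
13 [271. 113.] [ 98. 147.] [311. 219.] [127. 258.] [483.  78.] [461. 280.] [666.  88.]
16 [272. 118.] [ 99. 152.] [311. 218.] [127. 258.] [488.  79.] [465. 281.] [668.  88.]
19 [273. 124.] [101. 157.] [312. 217.] [127. 257.] [492.  80.] [470. 281.] [671.  87.]
```

View pics/m6.png

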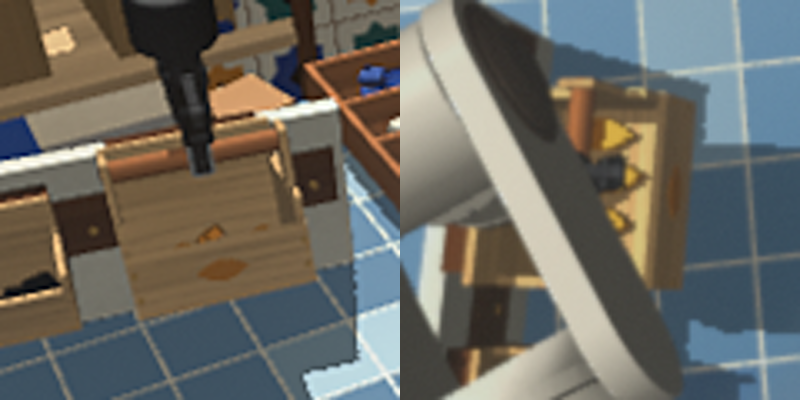

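Request:
servo_tool(
  deltas=[
    [0,0,2,0],
    [0,0,4,0],
    [0,0,6,0],
    [0,0,8,0],
    [0,0,8,0],
  ],
)

```text
time_s: 22.25
tcp_pos: [473.7, 295.2, 230.4]
orientation: [-180.0, -0.0, 171.7]
ft_force: [-0.1, -0.1, -7.1]
opening: 16.5
gripper_force: 108.9
```

Request:
servo_tool(
  deltas=[
    [0,0,1,0],
    [0,0,2,0],
    [0,0,3,0],
    [0,0,4,0],
    [0,0,4,0],
  ],
)

```text
time_s: 22.75
tcp_pos: [473.8, 295.2, 226.6]
orientation: [-180.0, -0.0, 171.7]
ft_force: [-0.1, -0.1, -6.8]
opening: 16.6
gripper_force: 108.9
```

Request:
servo_tool(
  deltas=[
    [0,0,1,0],
    [0,0,2,0],
    [0,0,3,0],
    [0,0,3,0],
  ],
)

```text
time_s: 23.15
tcp_pos: [473.8, 295.3, 223.6]
orientation: [-180.0, -0.0, 171.7]
ft_force: [0.9, 0.4, -7.1]
opening: 16.1
gripper_force: 108.9
```

Request:
servo_tool(
  deltas=[
    [0,0,1,0],
    [0,0,2,0],
    [0,0,3,0],
    [0,0,3,0],
  ],
)

```text
time_s: 23.55
tcp_pos: [473.8, 295.3, 220.6]
orientation: [-180.0, -0.0, 171.7]
ft_force: [0.4, -0.6, -6.9]
opening: 16.7
gripper_force: 108.9
```

Request:
servo_tool(
  deltas=[
    [0,0,1,0],
    [0,0,2,0],
    [0,0,3,0],
    [0,0,3,0],
  ],
)

```text
time_s: 23.95
tcp_pos: [473.8, 295.4, 217.7]
orientation: [180.0, -0.0, 171.7]
ft_force: [0.5, 1.6, -6.7]
opening: 16.8
gripper_force: 109.0
```

Request:
servo_tool(
  deltas=[
    [0,0,1,0],
    [0,0,2,0],
    [0,0,2,0],
  ],
)

```text
time_s: 24.25
tcp_pos: [473.8, 295.4, 215.7]
orientation: [180.0, 0.0, 171.7]
ft_force: [1.1, 1.5, -5.4]
opening: 16.4
gripper_force: 109.1
```

Request:
servo_tool(
  deltas=[
    [0,0,0,0],
    [0,0.5,1,0],
    [0,1,2,0],
    [0,1.5,3,0],
    [0,2,4,0],
    [0,2,4,0],
  ],
  squeeze=20,
)

```text
time_s: 24.85
tcp_pos: [474.1, 297.4, 211.6]
orientation: [-180.0, -0.0, 171.7]
ft_force: [-0.7, 2.8, -5.7]
opening: 16.3
gripper_force: 109.1
```

```bash
python3 - <<'E'
from h import *
tilt(("side","top","wrist"))
E
```

```text
side tote_lip [238. 128.] best tilt 16 err 1.5
side tote_foot [242. 142.] best tilt 11 err 0.6
side tote [248. 157.] best tilt 13 err 0.2
top tote_lip [174. 245.] best tilt 8 err 0.2
top tote [218. 247.] best tilt 14 err 0.5
wrist tote [329. 181.] best tilt 10 err 5.6
F [-0.7   2.81 -5.65] M [ 0.588 -0.103 -0.09 ] bar [474.1 297.4 227.2]
```

Request:
servo_tool(
  deltas=[
    [0,0,0,0],
    [0,0,0,0],
    [0,0,0,0],
  ],
  squeeze=20,
  gripper=0.1,
)

```text
time_s: 25.75
tcp_pos: [474.1, 297.3, 211.8]
orientation: [-180.0, -0.0, 171.7]
ft_force: [0.2, 3.4, -5.6]
opening: 16.7
gripper_force: 109.1
```

Request:
servo_tool(
  deltas=[
    [0,0,0,0],
    [0,0,0,0],
    [0,0,0,0],
  ],
  squeeze=20,
  gripper=0.225,
)

```text
time_s: 26.05
tcp_pos: [474.1, 297.2, 211.7]
orientation: [-180.0, -0.0, 171.7]
ft_force: [1.6, 2.5, -6.5]
opening: 18.9
gripper_force: 16.4
```

Request:
servo_tool(
  deltas=[
    [0,0.5,1,0],
    [0,1,2,0],
    [0,1.5,3,0],
    [0,2,4,0],
    [0,2,4,0],
  ],
)

```text
time_s: 26.55
tcp_pos: [474.3, 297.2, 207.6]
orientation: [-179.7, -0.0, 171.6]
ft_force: [-2.9, -19.1, -0.4]
opening: 19.4
gripper_force: 17.2
```

Request:
servo_tool(
  deltas=[
    [0,0.5,1,0],
    [0,1,2,0],
    [0,1,3,0],
    [0,1,4,0],
    [0,1,4,0],
  ],
)

```text
time_s: 27.05
tcp_pos: [474.4, 296.6, 203.5]
orientation: [-179.6, -0.0, 171.6]
ft_force: [-5.3, -32.8, 2.7]
opening: 19.5
gripper_force: 18.5
```

```bash
python3 - <<'E'
from h import *
tilt(("side","top","wrist"))
E
```

```text
side tote_lip [237. 128.] best tilt 13 err 2.4
side tote_foot [240. 140.] best tilt 6 err 2.2
side tote [246. 159.] best tilt 12 err 1.6
top tote_lip [175. 247.] best tilt 8 err 2.1
top tote [213. 248.] best tilt 6 err 0.2
wrist tote [369. 195.] best tilt 0 err 12.3
F [ -5.26 -32.79   2.7 ] M [-5.224  0.913  0.041] bar [474.4 296.6 219.1]
```

Request:
servo_tool(
  deltas=[
    [0,-1.5,0,0],
    [0,-3,0,0],
    [0,-4,0,0],
    [0,-4,0,0],
  ],
)

```text
time_s: 28.05
tcp_pos: [474.0, 296.2, 203.7]
orientation: [-180.0, -0.0, 171.7]
ft_force: [-0.2, -0.6, -5.6]
opening: 19.3
gripper_force: 16.3
```

Request:
servo_tool(
  deltas=[
    [0,-0.3,1.5,0],
    [0,-0.5,3,0],
    [0,-0.8,4,0],
    [0,-1,5,0],
    [0,-1,5,0],
  ],
)

```text
time_s: 28.55
tcp_pos: [473.8, 295.5, 198.6]
orientation: [180.0, -0.0, 171.7]
ft_force: [-0.0, 3.1, -5.8]
opening: 19.3
gripper_force: 16.2
```

Request:
servo_tool(
  deltas=[
    [0,-0.3,1.5,0],
    [0,-0.5,3,0],
    [0,-0.8,4,0],
    [0,-1,5,0],
    [0,-1,5,0],
  ],
)

```text
time_s: 29.05
tcp_pos: [473.6, 294.3, 193.6]
orientation: [-180.0, -0.0, 171.7]
ft_force: [-0.4, 3.2, -5.3]
opening: 19.2
gripper_force: 16.2
```

```bash
python3 - <<'E'
from h import *
tilt(("side","top","wrist"))
E
```

```text
side tote_lip [237. 125.] best tilt 5 err 1.7
side tote_foot [240. 141.] best tilt 3 err 1.7
side tote [248. 156.] best tilt 1 err 0.9
top tote_lip [188. 245.] best tilt 24 err 1.3
top tote_foot [188. 244.] best tilt 8 err 2.6
top tote [212. 248.] best tilt 1 err 0.8
wrist tote_lip [321. 269.] best tilt 39 err 109.5
wrist tote [346. 183.] best tilt 4 err 4.5
F [-0.45  3.16 -5.26] M [ 0.756 -0.141 -0.066] bar [473.6 294.3 209.2]
```

Request:
servo_tool(
  deltas=[
    [0,0.5,1,0],
    [0,1,2,0],
    [0,1.5,3,0],
    [0,2,4,0],
    [0,2,4,0],
  ],
)

```text
time_s: 30.15
tcp_pos: [473.8, 294.5, 189.4]
orientation: [-179.8, -0.0, 171.7]
ft_force: [-2.2, -13.9, -1.2]
opening: 19.3
gripper_force: 16.7
```

```bash
python3 - <<'E'
from h import *
tilt(("side","top","wrist"))
E
```

```text
side tote_lip [239. 128.] best tilt 8 err 0.8
side tote_foot [239. 144.] best tilt 6 err 3.3
side tote [250. 158.] best tilt 4 err 2.4
top tote_lip [176. 248.] best tilt 7 err 2.7
top tote_foot [468. 239.] best tilt 39 err 251.1
top tote [211. 249.] best tilt 0 err 1.7
wrist tote [346. 183.] best tilt 4 err 4.4
F [ -2.24 -13.88  -1.21] M [-2.091  0.38  -0.005] bar [473.8 294.5 205. ]
```

Request:
servo_tool(
  deltas=[
    [0,-2,0,0],
    [0,-3,2,0],
    [0,-4,4,0],
    [0,-5,6,0],
    [0,-5,6,0],
  ],
)

```text
time_s: 31.25
tcp_pos: [473.1, 291.4, 183.4]
orientation: [-180.0, -0.0, 171.7]
ft_force: [1.0, 4.9, -4.4]
opening: 19.2
gripper_force: 16.1
```

Request:
servo_tool(
  deltas=[
    [0,-0.8,1.5,0],
    [0,-1.5,3,0],
    [0,-2,4,0],
    [0,-2,4,0],
  ],
)

```text
time_s: 31.65
tcp_pos: [473.0, 289.8, 179.8]
orientation: [180.0, 0.0, 171.7]
ft_force: [1.2, 7.1, -4.0]
opening: 19.4
gripper_force: 16.0
```

```bash
python3 - <<'E'
from h import *
tilt(("side","top","wrist"))
E
```

```text
side tote_lip [240. 127.] best tilt 2 err 1.4
side tote_foot [241. 141.] best tilt 0 err 1.2
side tote [246. 157.] best tilt 0 err 2.8
top tote_lip [173. 247.] best tilt 0 err 2.5
top tote_foot [183. 244.] best tilt 0 err 2.8
top tote [212. 245.] best tilt 0 err 2.7
wrist tote_lip [398. 196.] best tilt 39 err 3.5
wrist tote [360. 185.] best tilt 0 err 3.7
F [ 1.15  7.12 -3.97] M [ 1.337 -0.187 -0.062] bar [473.  289.8 195.4]
```

Request:
servo_tool(
  deltas=[
    [0,1,1,0],
    [0,1,2,0],
    [0,1,3,0],
    [0,1,4,0],
    [0,1,4,0],
  ],
)

```text
time_s: 32.75
tcp_pos: [473.6, 290.6, 178.1]
orientation: [179.9, 0.2, 171.7]
ft_force: [-5.7, 1.2, 20.6]
opening: 19.0
gripper_force: 18.1
```

Request:
servo_tool(
  deltas=[
    [0,0,1,0],
    [0,0,2,0],
    [0,0,2,0],
  ],
)

```text
time_s: 33.05
tcp_pos: [474.1, 290.5, 176.6]
orientation: [179.9, 0.2, 171.7]
ft_force: [-2.5, -0.4, 23.4]
opening: 19.8
gripper_force: 18.9
```

```bash
python3 - <<'E'
from h import *
tilt(("side","top","wrist"))
E
```

```text
side tote_lip [238. 126.] best tilt 0 err 1.2
side tote_foot [240. 139.] best tilt 0 err 3.6
side tote [248. 160.] best tilt 1 err 0.2
top tote_lip [178. 248.] best tilt 5 err 3.3
top tote_foot [183. 247.] best tilt 0 err 0.7
top tote [211. 247.] best tilt 0 err 2.2
wrist tote [361. 180.] best tilt 0 err 8.8
F [-2.45 -0.39 23.44] M [-0.106  0.431 -0.051] bar [474.1 290.5 192.2]
```

Request:
servo_tool(
  deltas=[
    [0,0,-2,0],
    [0,0,-2,0],
  ],
)

```text
time_s: 33.85
tcp_pos: [473.7, 290.5, 176.8]
orientation: [180.0, 0.1, 171.7]
ft_force: [0.9, 3.0, 10.2]
opening: 19.2
gripper_force: 17.8
```

Request:
servo_tool(
  deltas=[
    [0,0,0,0],
    [0,0,0,0],
    [0,0,0,0],
    [0,0,0,0],
    [0,0,0,0],
  ],
  gripper=0.6,
)

```text
time_s: 34.35
tcp_pos: [473.0, 290.2, 175.6]
orientation: [-180.0, -0.0, 171.7]
ft_force: [0.2, -0.7, 0.7]
opening: 51.1
gripper_force: 0.0
```

Request:
servo_tool(
  deltas=[
    [0,0,-20,0],
    [0,0,-50,0],
    [0,0,-90,0],
    [0,0,-130,0],
    [0,0,-160,0],
    [0,0,-160,0],
    [0,0,-160,0],
  ],
)

```text
time_s: 35.05
tcp_pos: [473.2, 290.4, 335.7]
orientation: [180.0, 0.0, 171.7]
ft_force: [0.2, 0.5, -0.9]
opening: 51.1
gripper_force: 0.0
```

```bash
python3 - <<'E'
from h import *
from scipy.optimize import least_squares
s=state(); print(s["time_s"],s["tcp_pos"],s["ft_force"])
P={"tote_lip":(92,0,78),"tote_foot":(92,0,11),"tote":(0,0,0),"tote_bar":(-30,0,130)}; obs=[]
for n in("side","top","wrist"):
    snap(n,n+"_f.png"); K(n)
    for k in P:
        r=viewer.tip_of(n,k)
        if r and r[0]["p"]>.4: obs.append((n,k,np.array(r[0]["point"])))
    print(n,"petals",[(round(o["p"],2),np.round(o["point"]),onz(n,o["point"],75)[:2].round(0)) for o in viewer.tip_of(n,"petal_4")])
f=lambda v: np.concatenate([proj(n,totept(v[:3],v[3],v[4],P[k]))-p for n,k,p in obs])
r=least_squares(f,[473,290,190,81.7,0],loss="soft_l1",x_scale=[1,1,1,1,1])
print(len(obs),r.x.round(1),np.abs(r.fun).reshape(-1,2).round(1).tolist())
print("lip",totept(r.x[:3],r.x[3],r.x[4],(92,0,78)).round(1),"want 491 412.5 138")
E
```

```text
35.05 [473.20432791 290.35617625 335.72798826] [ 0.15503917  0.48479429 -0.88260583]
side petals [(0.67, array([329., 296.]), array([ 469., -285.])), (0.63, array([250., 153.]), array([495., 336.])), (0.5, array([243., 153.]), array([472., 347.])), (0.5, array([296., 208.]), array([522.,  19.])), (0.41, array([261., 150.]), array([533., 332.])), (0.37, array([233., 158.]), array([433., 336.]))]
top petals [(0.67, array([384., 228.]), array([ 477., -235.])), (0.63, array([281., 222.]), array([534.,  95.])), (0.56, array([210., 235.]), array([518., 324.])), (0.45, array([207., 260.]), array([440., 339.])), (0.37, array([203., 246.]), array([484., 348.])), (0.36, array([207., 248.]), array([478., 336.])), (0.22, array([190., 265.]), array([432., 394.]))]
wrist petals [(0.81, array([204., 206.]), array([523., 128.])), (0.77, array([346., 158.]), array([485., 320.])), (0.76, array([359., 125.]), array([447., 341.])), (0.68, array([357., 190.]), array([529., 330.])), (0.57, array([367., 154.]), array([484., 347.]))]
8 [ 4.684e+02  2.948e+02  1.967e+02  8.000e+01 -4.000e-01] [[0.1, 4.3], [0.1, 0.5], [1.7, 1.0], [1.4, 0.2], [0.6, 0.1], [2.7, 0.6], [0.2, 0.3], [0.2, 0.3]]
lip [489.6 415.3 145.6] want 491 412.5 138
```

Request:
servo_tool(
  deltas=[
    [0,0,20,0],
    [0,0,60,0],
    [0,0,95,0],
    [0,0,115,0],
    [0,0,125,0],
    [0,0,127,0],
    [0,0,127,0],
  ],
  gripper=0,
)

```text
time_s: 36.65
tcp_pos: [473.4, 290.5, 209.6]
orientation: [180.0, 0.0, 171.7]
ft_force: [-0.2, -0.4, -0.5]
opening: 0.4
gripper_force: 0.0
```

Request:
servo_tool(
  deltas=[
    [0,0,1,0],
    [0,0,2,0],
    [0,0,3,0],
    [0,0,3,0],
  ],
)

```text
time_s: 37.05
tcp_pos: [473.1, 290.3, 205.9]
orientation: [180.0, 0.0, 171.7]
ft_force: [0.7, -0.1, -0.2]
opening: -0.1
gripper_force: 0.0
```

Request:
servo_tool(
  deltas=[
    [0,0,1,0],
    [0,0,2,0],
    [0,0,3,0],
    [0,0,3,0],
  ],
)

```text
time_s: 37.45
tcp_pos: [473.1, 290.3, 202.6]
orientation: [-180.0, -0.0, 171.7]
ft_force: [-0.1, 0.1, -0.6]
opening: 0.1
gripper_force: 0.0
```

Bar top is already below 203, near the home height of 200.

Request:
servo_tool(
  deltas=[
    [0,0,1,0],
    [0,0,2,0],
    [0,0,2,0],
  ],
)

```text
time_s: 37.75
tcp_pos: [473.0, 290.3, 200.6]
orientation: [-180.0, -0.0, 171.7]
ft_force: [0.6, -0.9, 0.5]
opening: 0.1
gripper_force: 0.0
```

Request:
servo_tool(
  deltas=[
    [0,0,1,0],
    [0,0,1,0],
  ],
)

```text
time_s: 37.95
tcp_pos: [473.2, 290.4, 200.0]
orientation: [180.0, 0.0, 171.7]
ft_force: [-0.2, -0.2, 1.7]
opening: -0.1
gripper_force: 0.9
```

Request:
servo_tool(
  deltas=[
    [0,0,1,0],
    [0,0,1,0],
  ],
)

```text
time_s: 38.15
tcp_pos: [473.2, 290.4, 199.8]
orientation: [180.0, 0.1, 171.7]
ft_force: [-2.8, -0.5, 10.8]
opening: -0.4
gripper_force: 5.8
```

Request:
servo_tool(
  deltas=[
    [0,0,-10,0],
    [0,0,-40,0],
    [0,0,-80,0],
    [0,-30,-120,0],
    [0,-60,-140,0],
    [0,-80,-140,0],
    [0,-80,-140,0],
    [0,-80,-140,0],
    [0,-80,-140,0],
  ],
)

```text
time_s: 39.05
tcp_pos: [461.6, 211.7, 338.5]
orientation: [-180.0, -0.0, 171.7]
ft_force: [0.1, 0.3, -0.2]
opening: -0.1
gripper_force: 0.0
```

```bash
python3 - <<'E'
from h import *
s=state(); print(s["time_s"],s["tcp_pos"],s["ft_force"])
for n in("side","top"):
    snap(n,n+"_g.png"); print(n,[(k,np.round(viewer.tip_of(n,k)[0]["point"],0)) for k in("tote","tote_bar")], proj(n,(491-13.4,412.5-91,60)).round(0), proj(n,(473,290.4,190)).round(0))
print(workorder.finish_job())
E
```

```text
39.05 [461.59174005 211.68256467 338.54633583] [ 0.07329059  0.31159804 -0.20986655]
side [('tote', array([250., 158.])), ('tote_bar', array([241., 137.]))] [248. 160.] [243. 134.]
top [('tote', array([210., 248.])), ('tote_bar', array([206., 245.]))] [213. 248.] [211. 245.]
the job is handed in; nothing more can be done
None
```

The job is handed in, but no verdict came back. At hand-in the tote hung on the cleat with all four petals detected inside, and a light touch met the bar's top at 200 mm, its height when fully home. I viewed 11 pictures, one over the limit of 10.

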